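Charge the grinding jar of a laboratory mill

ROBOT

A 6-joint arm with a two-finger parallel gripper is mounted at the origin on the work surface. World frame = base frame: x ahead of the robot, y to its left, z up, the work surface at z = 0. Lengths are in m, angles in degrees, forces in N, time in s.
With the tool pointing down it reaches from about 0.4 to 0.825 m from the base axis. Payload 7 kg.
Tool frame: the origin (TCP) lies at the very end of the fingers, on their centre line; the grasp point (between the pads) lies 19 mm behind it (r.hold_point_z is the distance from the TCP to the grasp point, in m); z points along the fingers, y is the line along which they close (so a half turn about z gives the same grasp; the last joint's range is limited). The gripper opens to 88 mm and grips with 3 to 60 N. Pads are 19 mm wide; open, the fingers measure 130 mm over their backs; the gripper's body (78 mm by 193 mm) begins 47 mm behind the grasp point.
Start: joints at [16.507, 20.546, 0.682, 0, -70.136, -16.507], TCP at [0.675, -0, 0.227] pointing down, gripper open.
Joint ranges: [-176.03, 176.03], [-82.01, 121.73], [-58.28, 71.71], [-173.87, 95.51], [-174.79, -0.11], [-173.66, 173.66]. Speed limits (degrees/s): [136.94, 136.94, 172.46, 180, 180, 180].

INTERFACE

Orientations are given as [roll, pitch, yaw] about the fixed x, y, z axes, in that order (R = Rz(yaw) Ry(pitch) Rx(roll)).
In Python, from plant import telemetry, vision, workorder, r gives the robot as it stands.
- The arm moves only by the tool move_arm, never from a script. Its argument "plan" is a list of rows, each a list of 7 numbers: the opening, from -1 (shut) to 1 (fully open), so that 0 is half open, then the shift along the world's x, y, z in m, then the turn, a rotation vector about the world's x, y, z in degrees. In form: [[fingers, dx, dy, dz, ax, ay, az], ...]. A call has 1 to 20 rows; each row shifts and turns the commanded pose from where the row before left it; what a row does not reach is not made up. A row lasts 1/8 s, in which the tool goes at most 62.5 mm and 10.7 degrees, less where a joint would pass 70% of its speed; a pose out of reach is approached as far as the arm can. A call is refused whole if a number of a shift passes 0.0625 or a number of a turn 10.7, either way. A call with a gripper value outside its range is refused whole. The fingers move at their own pace and stop on an object; "force" is the grip in N (left out, the last holds). Time passes only in rows, so rows that do not move let the fingers close. It gives the time, the measured TCP pose, the force, the opening and the grip force at its end, in the units of the state.
- telemetry.get_state(): the state, without advancing time (a new reading comes with each control period).
- vision.capture(name): name is "scene" or "side" or "wrist"; returns a dict with "img" (420x560x3 uint8, red, green, blue), "depth" (420x560 float32, m along the optical axis (not along the pixel's ray), 0 where there is no reading), "intrinsics" (3x3 intrinsics, pixels), "R" (3x3) and "t" (3): a world point X has camera coordinates R X + t. Camera axes: x right, y down, z forward; pixel columns grow to the right and rows downward; lengths in m; the calibration is good to about 2 mm. The wrist camera is an equidistant fisheye: a pixel r from the principal point sees the ray r / f radians off the axis. A picture is of the moment at which its call begins.
- workorder.close_job(): hands the job in; it is judged then, once.
The state is a dict: "time_s": time; "joints": joint angles; "qd": joint speeds; "joint_torque": joint torques, N m; "tcp_pos": TCP position; "eef_rot": TCP orientation; "contact_force": force on the tool from outside, world axes, zero at the start; "moment": the same for the moment, N m; "gripper_width": finger opening in m; "gripper_force": force on a finger pad.
Only numpy, scipy, OpenCV 4.12 (cv2) and the standard library are available. Lean on these libraries where they do the work, as an engineer would, in place of code of your own. Each camera call takes 0.05 s, during which the arm holds its last target. There are 200 camera calls.

TASK

Unscrew the cap from the mill's grinding jar, lift it off and set it down, head up, in the middle of the cork pad without dropping it. Then tip the swing-over trough so that all four grinding balls roll into the open jar. Leave the other things on the bench alone.

Things in the scene. Friction and masses are not known exactly. Their poses are not given: they have to be found in the camera images.
- jar_mouth (a point): Centre of the mouth of the fixed steel grinding jar, in its rim's plane, 125 mm above the bench; z up the jar's axis, +y towards the trough. Mouth 50 mm wide inside, neck 60 mm outside (70 mm over the thread), flat floor 63 mm below the rim. The jar stands in the grey mill (base 200 x 280 mm, 60 mm high).
- cap: Aluminium screw cap on the jar. Origin: centre of its underside, z up, turns with the cap. Round ribbed skirt 80 mm wide from z=0 to 30 mm, above it a square gripping head 32 x 32 mm, sides along the cap's x and y, from z=30 to 60 mm. About 150 to 310 g. At the start the underside is about 21 mm below the jar rim.
- cap_head (a point): Middle of the cap's square head, 45 mm above its underside. Right-hand thread, turns easily: unscrews counterclockwise seen from above, rises 4 mm per quarter turn (2 mm play up and down, 1.5 mm sideways), comes free after 3.2 to 4.0 rad in all; turning up to 5 rad does no harm. Until then the thread holds it down. Then lift it 40 mm or more straight up off the neck.
- pad_top (a point): Centre of the top face of the square cork pad on the bench, 130 x 130 mm, 4 mm thick, its top 4 mm above the bench; fixed.
- trough (a joint): Tilt of the aluminium trough that holds the balls, rad: 0 at rest, 0.9 fully tipped (stop). It swings on two arms over towards the jar; stiff, stays where left, 3 N at the back plate moves it. At rest its floor slopes 6 degrees down away from the jar. Channel 26 mm wide, 88 mm long, walls 18 mm high; its spout ends over the jar mouth when fully tipped.
- trough_push (a point): Middle of the outer face of the trough's back plate (44 mm wide, 34 mm high, 4 mm thick), the face to push, towards the jar; moves with the trough. At rest 161 mm above the bench, 69 mm above and 92 mm outward of the hinge; it goes in a circle about the hinge and ends almost straight above it. The point's +y points away from the jar at rest.
- trough_hinge (a point): Middle of the trough's level hinge axis, 92 mm above the bench, 68 mm from the jar's axis; x runs along the axis, y points away from the jar; fixed.
- ball0_center (a point): Centre of a white ceramic grinding ball, 18 mm in diameter, 18 g. The four lie in a row in the trough, this one at the back plate.
- ball1_center (a point): Centre of a white ceramic grinding ball, 18 mm in diameter, 18 g. The four lie in a row in the trough.
- ball2_center (a point): Centre of a white ceramic grinding ball, 18 mm in diameter, 18 g. The four lie in a row in the trough.
- ball3_center (a point): Centre of a white ceramic grinding ball, 18 mm in diameter, 18 g. The four lie in a row in the trough, this one nearest the jar.
- sample_jar: Small closed jar standing on the bench, 56 mm wide, 85 mm high; not part of the job.
- beaker: White open beaker on the bench, 72 mm wide, 90 mm high; not part of the job.
- brush: Hand brush lying on the bench; not part of the job.

How it is judged:
By the outcome, as a careful person would: the job done as asked, in the order asked, and still so for the second after the job is handed in, with the robot touching nothing.
It also fails if it takes over 69 s, if anything falls off the work surface, if the arm or the gripper's body presses on something with over 40 N, if the wrist force passes 120 N, or if a joint passes its speed limit or range.

## Working session

There is one attempt and no reset: what is moved stays moved. The work goes in short steps, Python scripts to look and compute and a tool call to move; the robot and the scene stay as the last step left them, time stands still between calls to the robot, and variables do not carry over. Pictures are saved under pics/ and viewed, at most 10 in all, crops included, and the job is handed in when it is done.

Besides the shell and the picture viewer there is one more tool, called after "Call:" as a command line: name --pt "numbers of a row" for each row, then --argument value for the rest. move_arm: Moves the arm, as the interface text tells. Its arguments: {"type":"object","properties":{"plan":{"type":"array"},"force":{"type":"number"}},"required":["plan"]}

```bash
mkdir -p pics; cat > h.py <<'E'
import numpy as np, cv2
from plant import telemetry, vision, workorder, r
def cloud(c):
    K=c["intrinsics"];d=c["depth"];v,u=np.mgrid[:d.shape[0],:d.shape[1]]
    P=np.stack([(u-K[0,2])/K[0,0]*d,(v-K[1,2])/K[1,1]*d,d],-1)
    return (P-c["t"])@c["R"]
def save(c,n): cv2.imwrite(f"pics/{n}.png",c["img"][:,:,::-1])
E
python3 - <<'E'
from h import *
a=vision.capture("scene");b=vision.capture("side")
np.savez("c.npz",a=cloud(a),b=cloud(b),da=a["depth"],db=b["depth"])
im=np.hstack([a["img"],b["img"]])[:,:,::-1]
cv2.imwrite("pics/s1.png",a["img"][:,:,::-1]);cv2.imwrite("pics/s2.png",b["img"][:,:,::-1])
print(telemetry.get_state())
for c in(a,b):print(-c["R"].T@c["t"])
E
```

```text
{'time_s': 0.1, 'joints': array([ 1.65058742e+01,  2.05889224e+01,  6.37301160e-01, -1.85349412e-02,
       -7.01372479e+01, -1.65067620e+01]), 'qd': array([-0.06322548, -0.06292614,  0.05501536,  0.06260939, -0.04460113,
       -0.03457653]), 'joint_torque': array([-1.42273191e-03, -5.84165347e+01,  2.93752134e+01,  7.01551259e+00,
        1.01412315e-02, -6.66964229e-05]), 'tcp_pos': array([ 6.74535855e-01, -4.18552013e-05,  2.25682840e-01]), 'eef_rot': array([ 1.79909842e+02, -8.54606980e-03, -9.00071922e+01]), 'contact_force': array([ 0.2260501 , -0.64142515,  0.24014894]), 'moment': array([-0.06108403,  0.02713886, -0.00655229]), 'gripper_force': 0.0, 'gripper_width': 0.08783694400403329}
[1.15207106 0.56141592 0.87224016]
[0.24936012 0.79198047 0.95894331]
```

View pics/s1.png

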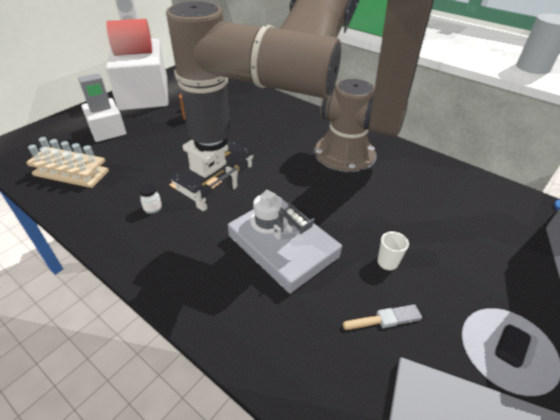

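View pics/s2.png

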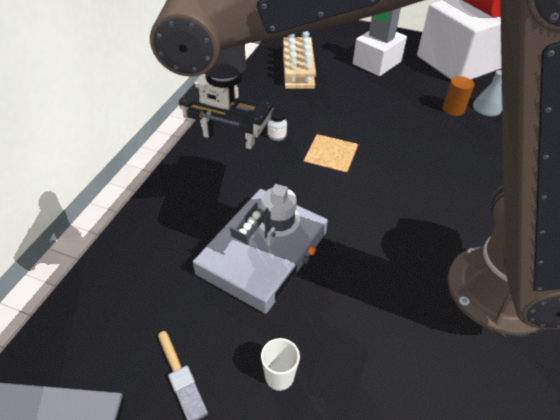

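The scene view shows the mill at about (285,240), with the cap head at (267,200) and the trough at (297,218). The side view shows the cap head at (280,190), the trough with its balls at (250,222), the pad at (331,153), the sample jar at (278,127) and the beaker at (281,362).

```bash
python3 - <<'E'
from h import *
z=np.load("c.npz");np.set_printoptions(precision=4,suppress=True)
B=z["b"];A=z["a"]
def rect(P,lo,hi,box):
    m=(P[...,2]>lo)&(P[...,2]<hi)&(z["db"]>0 if P is B else z["da"]>0)
    k=np.zeros_like(m);k[box[1]:box[3],box[0]:box[2]]=1
    return P[m&k]
c=cv2.imread("pics/s2.png");hsv=cv2.cvtColor(c,cv2.COLOR_BGR2HSV)
m=(hsv[...,0]<25)&(hsv[...,1]>70)&(hsv[...,2]>100);k=np.zeros_like(m);k[130:180,295:365]=1
p=B[m&k];print("pad",cv2.minAreaRect((p[:,:2]*1000).astype(np.float32)),np.median(p[:,2]))
for n,P,b in(("A",A,(220,180,345,290)),("B",B,(190,180,330,310))):
    p=rect(P,.03,.3,b);h,e=np.histogram(p[:,2],np.arange(.03,.22,.005));print(n,dict(zip(np.round(e,3),h)))
    for lo,hi in((.055,.065),(.128,.139),(.155,.17)):
        q=p[(p[:,2]>lo)&(p[:,2]<hi)]
        if len(q)>3:print(lo,hi,len(q),cv2.minAreaRect((q[:,:2]*1000).astype(np.float32)),np.median(q,0))
    q=p[(p[:,2]>.155)];print(q[::max(1,len(q)//40)])
    print("wall etc.")
E
python3 - <<'E'
import cv2
a=cv2.imread("pics/s1.png")[180:290,220:345];b=cv2.imread("pics/s2.png")[180:290,205:330]
cv2.imwrite("pics/z.png",cv2.resize(cv2.hconcat([a,b]),(800,352),interpolation=cv2.INTER_CUBIC))
E
```

```text
pad ((419.3521728515625, 209.1693115234375), (145.82177734375, 1205.40478515625), 9.362958908081055) 0.003881362893075815
A {np.float64(0.03): np.int64(119), np.float64(0.035): np.int64(123), np.float64(0.04): np.int64(118), np.float64(0.045): np.int64(132), np.float64(0.05): np.int64(180), np.float64(0.055): np.int64(2620), np.float64(0.06): np.int64(932), np.float64(0.065): np.int64(47), np.float64(0.07): np.int64(44), np.float64(0.075): np.int64(47), np.float64(0.08): np.int64(37), np.float64(0.085): np.int64(42), np.float64(0.09): np.int64(52), np.float64(0.095): np.int64(68), np.float64(0.1): np.int64(27), np.float64(0.105): np.int64(38), np.float64(0.11): np.int64(38), np.float64(0.115): np.int64(36), np.float64(0.12): np.int64(44), np.float64(0.125): np.int64(53), np.float64(0.13): np.int64(253), np.float64(0.135): np.int64(33), np.float64(0.14): np.int64(32), np.float64(0.145): np.int64(47), np.float64(0.15): np.int64(68), np.float64(0.155): np.int64(98), np.float64(0.16): np.int64(197), np.float64(0.165): np.int64(141), np.float64(0.17): np.int64(82), np.float64(0.175): np.i
[... 3718 characters left out ...]
56 0.1407 0.1718]
 [0.566  0.1448 0.1726]
 [0.5276 0.1199 0.1635]
 [0.5312 0.128  0.1669]
 [0.5351 0.1407 0.175 ]
 [0.5445 0.1409 0.1681]
 [0.5523 0.1446 0.1654]
 [0.5557 0.1525 0.1689]
 [0.5661 0.1511 0.1597]
 [0.5672 0.1635 0.1689]
 [0.572  0.1682 0.1686]
 [0.5345 0.1427 0.158 ]
 [0.5343 0.1431 0.1553]
 [0.535  0.1471 0.1559]
 [0.5362 0.155  0.1606]
 [0.5373 0.1579 0.1598]
 [0.5373 0.1631 0.1621]
 [0.5383 0.161  0.1562]
 [0.5402 0.1723 0.1642]
 [0.5496 0.1773 0.1622]
 [0.5561 0.188  0.1677]
 [0.5621 0.1949 0.1692]
 [0.5645 0.2038 0.1746]
 [0.5667 0.2044 0.1712]
 [0.5623 0.2042 0.1697]
 [0.5546 0.2059 0.1718]
 [0.5418 0.2087 0.1775]
 [0.5509 0.2048 0.1626]
 [0.5434 0.2067 0.1584]]
wall etc.
```

View pics/z.png

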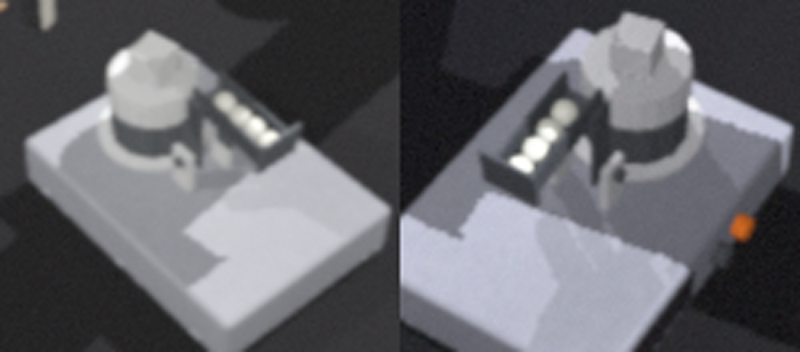

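The enlarged crops show the square head turned relative to the mill, and the row of balls in the trough with its back plate away from the jar. Next I fit the head, the skirt and the pad.

```bash
python3 - <<'E'
from h import *
z=np.load("c.npz");np.set_printoptions(precision=4,suppress=True)
B=z["b"];A=z["a"]
from scipy.optimize import least_squares
for n,P,d in(("A",A,z["da"]),("B",B,z["db"])):
    P=P[d>0]
    near=np.hypot(P[:,0]-.535,P[:,1]-.045)<.05
    q=P[near&(P[:,2]>.159)&(P[:,2]<.170)];x=(q[:,:2]*1000).astype(np.float32)
    print(n,"headtop",len(q),cv2.minAreaRect(x),q.mean(0))
    q=P[near&(P[:,2]>.08)&(P[:,2]<.131)]
    s=least_squares(lambda c:np.hypot(q[:,0]-c[0],q[:,1]-c[1])-c[2],[.535,.045,.04],loss="soft_l1",f_scale=.002).x;print(" skirt",s,len(q))
    q=P[(np.abs(P[:,0]-.55)<.05)&(P[:,1]>.10)&(P[:,1]<.23)&(P[:,2]>.14)&(P[:,2]<.2)];x=(q[:,:2]*1000).astype(np.float32)
    print(" trough",len(q),cv2.minAreaRect(x),q[:,2].max())
c=cv2.imread("pics/s2.png");hsv=cv2.cvtColor(c,cv2.COLOR_BGR2HSV)
m=((hsv[...,0]<25)&(hsv[...,1]>70)&(hsv[...,2]>100)).astype(np.uint8);k=np.zeros_like(m);k[130:180,295:365]=1
n,l,st,ce=cv2.connectedComponentsWithStats(m&k);i=1+st[1:,4].argmax()
p=B[(l==i)&(abs(B[...,2])<.02)];x=(p[:,:2]*1000).astype(np.float32);print("pad",st[i],cv2.minAreaRect(x),p.mean(0))
E
```

```text
A headtop 96 ((534.23291015625, 45.84021759033203), (34.02679443359375, 32.004417419433594), 2.7712724208831787) [0.5348 0.0459 0.1622]
 skirt [0.5356 0.0458 0.0374] 351
 trough 515 ((554.230712890625, 156.85159301757812), (96.29264831542969, 42.85346603393555), 79.59318542480469) 0.1788473269527647
B headtop 159 ((532.4769897460938, 46.410728454589844), (32.72474670410156, 37.20046615600586), 4.428709030151367) [0.5315 0.0483 0.1633]
 skirt [0.5322 0.0466 0.0391] 410
 trough 777 ((553.8176879882812, 158.55313110351562), (97.33366394042969, 44.75255584716797), 81.13418579101562) 0.17949761471224351
pad [ 303  134   55   38 1383] ((503.76239013671875, -312.18194580078125), (132.73165893554688, 148.87001037597656), 1.7881195545196533) [ 0.5029 -0.3044  0.0037]
```

Call:
move_arm --pt "0.2 -0.0157 0.0051 0.003 0 0 -9.6" --pt "0.2 -0.0157 0.0051 0.003 0 0 -9.6" --pt "0.2 -0.0157 0.0051 0.003 0 0 -9.6" --pt "0.2 -0.0157 0.0051 0.003 0 0 -9.6" --pt "0.2 -0.0157 0.0051 0.003 0 0 -9.6" --pt "0.2 -0.0157 0.0051 0.003 0 0 -9.6" --pt "0.2 -0.0157 0.0051 0.003 0 0 -9.6" --pt "0.2 -0.0157 0.0051 0.003 0 0 -9.6" --pt "0.2 -0.0157 0.0051 0.003 0 0 -9.6" --pt "0.2 0 0 0 0 0 0" --pt "0.2 0 0 0 0 0 0"

```text
time_s: 1.48
tcp_pos: [0.5339, 0.0458, 0.2534]
eef_rot: [-180.0, -0.0, -176.2]
contact_force: [0.7, -0.3, -0.2]
gripper_width: 0.0526
gripper_force: 0.0
```

```bash
cat >> h.py <<'E'
def fcloud(c):
    K=c["intrinsics"];d=c["depth"];v,u=np.mgrid[:d.shape[0],:d.shape[1]]
    a=(u-K[0,2])/K[0,0];b=(v-K[1,2])/K[1,1];th=np.hypot(a,b)
    s=np.where(th>1e-6,np.tan(np.minimum(th,1.5))/np.maximum(th,1e-6),1)
    return (np.stack([a*s*d,b*s*d,d],-1)-c["t"])@c["R"]
E
python3 - <<'E'
from h import *
np.set_printoptions(precision=4,suppress=True)
c=vision.capture("wrist");P=fcloud(c);save(c,"w1");np.savez("w1.npz",P=P,d=c["depth"])
s=telemetry.get_state();print(s["joints"],s["tcp_pos"],s["eef_rot"],s["gripper_width"],c["intrinsics"],-c["R"].T@c["t"])
P=P[c["depth"]>0];near=np.hypot(P[:,0]-.535,P[:,1]-.045)<.05
q=P[near&(P[:,2]>.157)&(P[:,2]<.172)];print(len(q),cv2.minAreaRect((q[:,:2]*1000).astype(np.float32)),q.mean(0) if len(q) else 0)
E
```

```text
[  25.8731    6.4369  -14.4493    0.0014  -69.1358 -112.1289] [0.534  0.0458 0.2533] [-179.9905   -0.0199 -176.2553] 0.05244602814735141 [[325.1923   0.     272.9088]
 [  0.     325.1923 207.6978]
 [  0.       0.       1.    ]] [0.4605 0.0412 0.4113]
1590 ((529.7274780273438, 45.36271667480469), (32.2191047668457, 32.005165100097656), 1.7746165990829468) [0.5287 0.0452 0.1631]
```

View pics/w1.png

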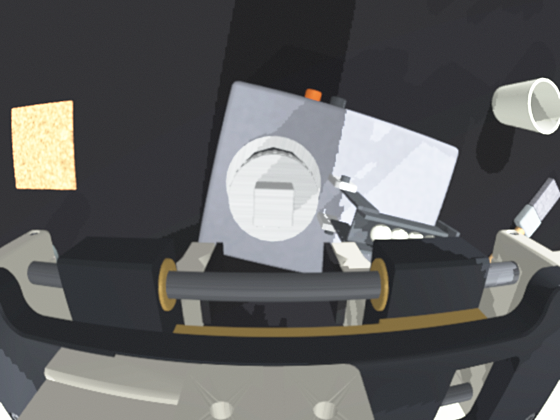

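The wrist view shows the cap head at (273,203) between the fingers' line, the trough to the right at (390,230) and the pad at (43,147). Going down and gripping now.

Call:
move_arm --pt "0.2 -0.001 0 -0.025 0 0 -0.6" --pt "0.2 -0.001 0 -0.025 0 0 -0.6" --pt "0.2 0 0 -0.025 0 0 0" --pt "0.2 0 0 -0.02 0 0 0" --pt "0.2 0 0 -0.015 0 0 0" --pt "0.2 0 0 -0.005 0 0 0" --pt "0.2 0 0 0 0 0 0" --pt "-1 0 0 0 0 0 0" --pt "-1 0 0 0 0 0 0" --pt "-1 0 0 0 0 0 0" --pt "-1 0 0 0 0 0 0" --force 25

```text
time_s: 2.9
tcp_pos: [0.5319, 0.046, 0.1391]
eef_rot: [180.0, 0.0, -177.6]
contact_force: [-1.1, -0.2, 3.6]
gripper_width: 0.0316
gripper_force: 24.9
```

Call:
move_arm --pt "-1 0 0 0.0005 0 0 10" --pt "-1 0 0 0.0005 0 0 10" --pt "-1 0 0 0.0005 0 0 10" --pt "-1 0 0 0.0005 0 0 10" --pt "-1 0 0 0.0005 0 0 10" --pt "-1 0 0 0.0005 0 0 10" --force 35

```text
time_s: 3.65
tcp_pos: [0.5317, 0.0461, 0.1418]
eef_rot: [-180.0, 0.0, -117.3]
contact_force: [-0.4, 0.9, 2.5]
gripper_width: 0.0317
gripper_force: 34.9
```

```bash
python3 - <<'E'
from h import *
s=telemetry.get_state();print({k:np.round(s[k],3) for k in("joints","contact_force","moment","tcp_pos","eef_rot","gripper_width")})
d=np.load("w1.npz");P=d["P"];q=P[85:205,0:90][d["d"][85:205,0:90]>0];q=q.reshape(-1,3)
im=cv2.imread("pics/w1.png");h=cv2.cvtColor(im,cv2.COLOR_BGR2HSV);m=((h[...,0]<28)&(h[...,1]>60)&(h[...,2]>120));k=np.zeros_like(m);k[85:205,:90]=1
p=P[m&k&(d["d"]>0)];print(cv2.minAreaRect((p[:,:2]*1000).astype(np.float32)),p.mean(0))
E
```

```text
{'joints': array([ 2.6008e+01,  1.1508e+01, -2.3879e+01, -1.4000e-02, -5.4592e+01,
       -5.3271e+01]), 'contact_force': array([-0.448,  0.945,  2.513]), 'moment': array([ 0.442,  0.264, -0.096]), 'tcp_pos': array([0.532, 0.046, 0.142]), 'eef_rot': array([-1.79996e+02,  2.40000e-02, -1.17271e+02]), 'gripper_width': np.float64(0.032)}
((502.72357177734375, -311.54656982421875), (133.44113159179688, 138.06764221191406), 1.3600659370422363) [ 0.50202916 -0.30293945  0.00380939]
```

Call:
move_arm --pt "-1 0 0 0.0004 0 0 10" --pt "-1 0 0 0.0004 0 0 10" --pt "-1 0 0 0.0004 0 0 10" --pt "-1 0 0 0.0004 0 0 10" --pt "-1 0 0 0.0004 0 0 10" --pt "-1 0 0 0.0004 0 0 10" --pt "-1 0 0 0.0004 0 0 10" --pt "-1 0 0 0.0004 0 0 10" --pt "-1 0 0 0.0004 0 0 10" --pt "-1 0 0 0.0004 0 0 10" --pt "-1 0 0 0.0004 0 0 10" --pt "-1 0 0 0.0004 0 0 10" --pt "-1 0 0 0.0004 0 0 10" --pt "-1 0 0 0.0004 0 0 10" --pt "-1 0 0 0.0004 0 0 10" --pt "-1 0 0 0.0004 0 0 10" --pt "-1 0 0 0.0004 0 0 10" --pt "-1 0 0 0.0004 0 0 10" --pt "-1 0 0 0.0004 0 0 10" --pt "-1 0 0 0 0 0 0"

```text
time_s: 6.15
tcp_pos: [0.5324, 0.0458, 0.1502]
eef_rot: [179.9, -0.0, 72.6]
contact_force: [-0.6, -1.4, 6.2]
gripper_width: 0.0314
gripper_force: 34.9
```

Call:
move_arm --pt "-1 0 0 0.001 0 0 0" --pt "-1 0 0 0.001 0 0 0" --pt "-1 0 0 0.002 0 0 0" --pt "-1 0 0 0.002 0 0 0"

```text
time_s: 6.65
tcp_pos: [0.5315, 0.0459, 0.1551]
eef_rot: [-180.0, 0.0, 72.4]
contact_force: [0.1, 0.1, -1.1]
gripper_width: 0.0318
gripper_force: 34.9
```

Call:
move_arm --pt "-1 0 0 0.006 0 0 0" --pt "-1 0 0 0.012 0 0 0" --pt "-1 0 0 0.015 0 0 0" --pt "-1 0 0 0.015 0 0 0" --pt "-1 0 0 0.015 0 0 0" --pt "-1 0 0 0.015 0 0 0" --pt "-1 0 0 0.01 0 0 0" --pt "-1 0 0 0 0 0 0"

```text
time_s: 7.65
tcp_pos: [0.532, 0.046, 0.244]
eef_rot: [179.9, -0.1, 72.4]
contact_force: [0.9, -0.1, -0.8]
gripper_width: 0.0316
gripper_force: 34.9
```

```bash
python3 - <<'E'
from h import *
np.set_printoptions(precision=4,suppress=True)
c=vision.capture("side");save(c,"s3");P=cloud(c);a=vision.capture("scene");save(a,"s3a");Q=cloud(a)
cv2.imwrite("pics/s3z.png",cv2.resize(cv2.hconcat([cv2.imread("pics/s3.png")[110:310,190:390],cv2.imread("pics/s3a.png")[130:330,180:380]]),(800,400)))
print(telemetry.get_state()["tcp_pos"])
# underside of cap/jar rim
for n,X,d in(("side",P,c["depth"]),("scene",Q,a["depth"])):
    X=X[d>0];k=np.hypot(X[:,0]-.532,X[:,1]-.046)<.06
    q=X[k&(X[:,2]>.116)&(X[:,2]<.13)];print(n,"rim",len(q),q.mean(0) if len(q) else 0)
    q=X[k&(X[:,2]>.15)];print(np.histogram(q[:,2],np.arange(.14,.30,.005)))
h=cv2.cvtColor(cv2.imread("pics/s3.png"),cv2.COLOR_BGR2HSV)
m=((h[...,0]<25)&(h[...,1]>70)&(h[...,2]>100));k=np.zeros_like(m);k[130:176,300:362]=1
p=P[m&k&(abs(P[...,2])<.012)]
for ang in (0,):print("pad pct",np.percentile(p,[.5,50,99.5],axis=0),p.mean(0))
E
```

```text
[0.5314 0.0459 0.2427]
side rim 308 [0.5318 0.0496 0.1224]
(array([  0,   0,   0,   0,   0,   0,   0,   0,   0,   0,   0,   0,   0,
        15,  62,  56,  61,  68,  67, 329,  74,  39,  56,  53,  52, 127,
        43,  36,  43,  27,  24]), array([0.14 , 0.145, 0.15 , 0.155, 0.16 , 0.165, 0.17 , 0.175, 0.18 ,
       0.185, 0.19 , 0.195, 0.2  , 0.205, 0.21 , 0.215, 0.22 , 0.225,
       0.23 , 0.235, 0.24 , 0.245, 0.25 , 0.255, 0.26 , 0.265, 0.27 ,
       0.275, 0.28 , 0.285, 0.29 , 0.295]))
scene rim 204 [0.5367 0.0488 0.1212]
(array([  0,   0,   0,   0,   0,   0,   0,   0,   0,   0,   0,   0,   1,
        26,  39,  47,  44,  45,  77, 191,  21,  34,  40,  40,  43,  95,
        28,  32,  32,  29,  14]), array([0.14 , 0.145, 0.15 , 0.155, 0.16 , 0.165, 0.17 , 0.175, 0.18 ,
       0.185, 0.19 , 0.195, 0.2  , 0.205, 0.21 , 0.215, 0.22 , 0.225,
       0.23 , 0.235, 0.24 , 0.245, 0.25 , 0.255, 0.26 , 0.265, 0.27 ,
       0.275, 0.28 , 0.285, 0.29 , 0.295]))
pad pct [[ 0.4373 -0.3805 -0.0033]
 [ 0.4859 -0.2983  0.0039]
 [ 0.5457 -0.2408  0.009 ]] [ 0.4863 -0.3017  0.0037]
```

View pics/s3z.png

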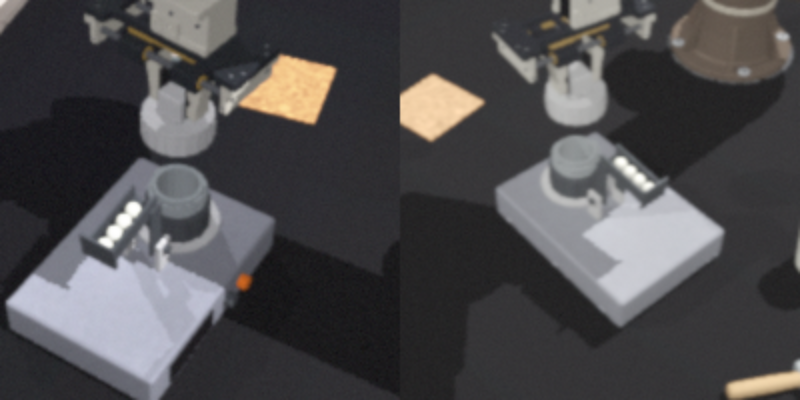

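The cap hangs straight from the fingers (about (178,120) left, (575,100) right), the jar is open, and the balls are still in the trough. Locating the pad on its plane.

```bash
python3 - <<'E'
from h import *
for n,f in(("side","s2"),("scene","s3a")):
    c=vision.capture(n);im=cv2.imread(f"pics/{f}.png");h=cv2.cvtColor(im,cv2.COLOR_BGR2HSV)
    m=((h[...,0]<25)&(h[...,1]>50)&(h[...,2]>90)).astype(np.uint8)
    k=np.zeros_like(m)
    if n=="side":k[130:180,295:365]=1
    else:k[160:205,180:230]=1
    m=cv2.morphologyEx(m&k,cv2.MORPH_OPEN,np.ones((3,3)));nn,l,st,ce=cv2.connectedComponentsWithStats(m);i=1+st[1:,4].argmax()
    v,u=np.nonzero(l==i);K=c["intrinsics"];ray=np.c_[(u-K[0,2])/K[0,0],(v-K[1,2])/K[1,1],np.ones(len(u))]@c["R"];o=-c["R"].T@c["t"]
    X=o+ray*((.004-o[2])/ray[:,2])[:,None];print(n,st[i],cv2.minAreaRect((X[:,:2]*1000).astype(np.float32)))
    # sample jar in the neighbourhood
    P=cloud(c)[c["depth"]>0];q=P[(P[:,2]>.02)&(P[:,2]<.095)&(P[:,1]<-.12)&(P[:,0]>.4)];q=q[np.hypot(q[:,0]-.6,q[:,1]+.3)<.35]
    print(np.median(q,0),len(q))
E
```

```text
side [ 304  134   54   38 1399] ((503.70672607421875, -306.0716552734375), (134.40234375, 137.99612426757812), 1.4090052843093872)
[nan nan nan] 0
scene [180 167  42  34 926] ((506.73016357421875, -306.35626220703125), (140.6791229248047, 143.1265411376953), 1.4435298442840576)
[ 0.70100952 -0.34436824  0.05566507] 817
  return _methods._mean(a, axis=axis, dtype=dtype,
  ret = um.true_divide(
```

Call:
move_arm --pt "-1 -0.001 -0.012 0 0 0 -3" --pt "-1 -0.002 -0.025 0 0 0 -6" --pt "-1 -0.0025 -0.03 0 0 0 -6" --pt "-1 -0.0025 -0.03 0 0 0 -6" --pt "-1 -0.0025 -0.03 0 0 0 -6" --pt "-1 -0.0025 -0.03 0 0 0 -6" --pt "-1 -0.0025 -0.03 0 0 0 -6" --pt "-1 -0.0025 -0.03 0 0 0 -6" --pt "-1 -0.0025 -0.03 0 0 0 -6" --pt "-1 -0.0025 -0.03 0 0 0 -6" --pt "-1 -0.0025 -0.03 0 0 0 -6" --pt "-1 -0.002 -0.025 0 0 0 -6" --pt "-1 -0.001 -0.015 0 0 0 -2" --pt "-1 0 -0.005 -0.03 0 0 0" --pt "-1 0 0 -0.04 0 0 0" --pt "-1 0 0 -0.04 0 0 0" --pt "-1 0 0 -0.04 0 0 0" --pt "-1 0 0 -0.02 0 0 0" --pt "-1 0 0 0 0 0 0" --pt "-1 0 0 0 0 0 0"

```text
time_s: 10.35
tcp_pos: [0.5039, -0.3064, 0.0741]
eef_rot: [180.0, -0.1, 1.4]
contact_force: [0.2, -0.2, -1.0]
gripper_width: 0.0319
gripper_force: 34.9
```

```bash
python3 - <<'E'
from h import *
np.set_printoptions(precision=4,suppress=True)
s=telemetry.get_state();print(s["tcp_pos"],s["eef_rot"],s["joints"],s["contact_force"])
a=vision.capture("side");P=cloud(a)
b=vision.capture("scene");Q=cloud(b)
cv2.imwrite("pics/p4.png",cv2.resize(np.hstack([a["img"][60:260,230:430],b["img"][110:310,100:300]])[:,:,::-1],(800,400)))
t=s["tcp_pos"]
from scipy.optimize import least_squares
for X,d in((P,a["depth"]),(Q,b["depth"])):
    X=X[d>0];k=np.hypot(X[:,0]-t[0],X[:,1]-t[1])<.052
    q=X[k&(X[:,2]>t[2]-.032)&(X[:,2]<t[2]-.011)]
    print(np.histogram(X[k][:,2],np.arange(-.005,.13,.005))[0])
    c=least_squares(lambda c:np.hypot(q[:,0]-c[0],q[:,1]-c[1])-.04,[t[0],t[1]],loss="soft_l1",f_scale=.002).x;print("skirt",c,len(q))
E
```

```text
[ 0.5039 -0.3064  0.0741] [179.9648  -0.0622   1.4279] [-12.3111  20.6434 -21.2679   0.0261 -48.0199 103.7215] [ 0.2307 -0.1926 -1.0471]
[  4 264 155   0   0   0   0   1   8  33  38  43  41  46 166  46  15  13
   9  12   1   0   0   0   0   0]
skirt [ 0.5066 -0.3053] 165
[ 22 239  31   0   0   0   0   0  11  27  23  34  32  39 118  19  17  19
  23  16  43  10  15  10  11   5]
skirt [ 0.5072 -0.3072] 123
```

View pics/p4.png

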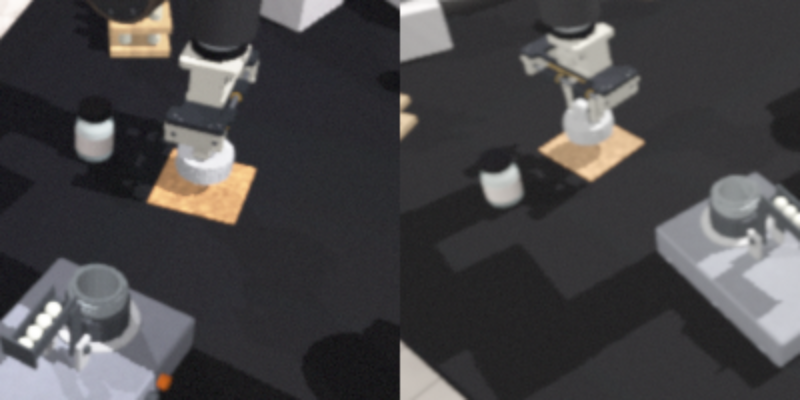

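The cap hangs level over the pad (left about (205,160), right (587,120)), about 2.5 mm too far in +x. I correct that and lower it.

Call:
move_arm --pt "-1 -0.0025 0 -0.01 0 0 0" --pt "-1 0 0 -0.01 0 0 0" --pt "-1 0 0 -0.007 0 0 0" --pt "-1 0 0 -0.003 0 0 0" --pt "-1 0 0 -0.001 0 0 0" --pt "-1 0 0 -0.001 0 0 0" --pt "-1 0 0 0 0 0 0"

```text
time_s: 11.32
tcp_pos: [0.5008, -0.3061, 0.0413]
eef_rot: [180.0, -0.0, 1.4]
contact_force: [0.0, 0.8, -2.2]
gripper_width: 0.0315
gripper_force: 34.9
```

Call:
move_arm --pt "-1 0 0 -0.0007 0 0 0" --pt "-1 0 0 -0.0007 0 0 0" --pt "-1 0 0 0 0 0 0"

```text
time_s: 11.7
tcp_pos: [0.5006, -0.3061, 0.0397]
eef_rot: [-180.0, 0.0, 1.4]
contact_force: [-0.1, 0.8, -0.9]
gripper_width: 0.0317
gripper_force: 34.9
```

Call:
move_arm --pt "-1 0 0 -0.0007 0 0 0" --pt "-1 0 0 -0.0007 0 0 0" --pt "-1 0 0 0 0 0 0"

```text
time_s: 12.08
tcp_pos: [0.5008, -0.3061, 0.0395]
eef_rot: [180.0, -0.0, 1.4]
contact_force: [-2.4, 4.5, 9.4]
gripper_width: 0.0316
gripper_force: 34.9
```

Call:
move_arm --pt "-1 0 0 0.0005 0 0 0" --pt "0.1 0 0 0 0 0 0" --pt "0.1 0 0 0 0 0 0" --pt "0.1 0 0 0 0 0 0" --pt "0.1 0 0 0.01 0 0 0" --pt "0.1 0 0 0.03 0 0 0" --pt "0.1 0 0 0.05 0 0 0" --pt "0.1 0 0 0.05 0 0 0" --pt "0.1 0 0 0.06 0 0 0" --pt "0.1 0 0 0 0 0 0"

```text
time_s: 13.32
tcp_pos: [0.5032, -0.3073, 0.2454]
eef_rot: [179.8, -0.6, 1.4]
contact_force: [0.3, -0.5, -0.2]
gripper_width: 0.0481
gripper_force: 0.0
```

```bash
python3 - <<'E'
from h import *
np.set_printoptions(precision=4,suppress=True)
s=telemetry.get_state();print(s["tcp_pos"],s["contact_force"],s["joints"])
from scipy.optimize import least_squares
for n in("side","scene"):
    a=vision.capture(n);X=cloud(a)[a["depth"]>0]
    k=np.hypot(X[:,0]-.503,X[:,1]+.306)<.055
    q=X[k&(X[:,2]>.01)&(X[:,2]<.03)]
    c=least_squares(lambda c:np.hypot(q[:,0]-c[0],q[:,1]-c[1])-.04,[.503,-.306],loss="soft_l1",f_scale=.002).x
    h=X[k&(X[:,2]>.059)&(X[:,2]<.07)]
    print(n,"skirt",c,"head top",h.mean(0),len(h),np.histogram(X[k][:,2],np.arange(0,.1,.005))[0])
    # back plate
    t=X[(X[:,1]>.19)&(X[:,1]<.22)&(abs(X[:,0]-.557)<.04)&(X[:,2]>.135)&(X[:,2]<.185)]
    print("plate",np.percentile(t,[2,50,98],axis=0),len(t))
    b=X[np.hypot(X[:,0]-.532,X[:,1]-.046)<.04];b=b[(b[:,2]>.122)&(b[:,2]<.128)]
    c=least_squares(lambda c:np.abs(np.hypot(b[:,0]-c[0],b[:,1]-c[1])-.0275),[.533,.046],loss="soft_l1",f_scale=.002).x;print("jar",c,len(b))
E
```

```text
[ 0.5032 -0.3073  0.2454] [ 0.3246 -0.4534 -0.1815] [-12.3665  11.5099  -9.3607   0.0984 -68.5271 103.7645]
side skirt [ 0.5036 -0.3053] head top [ 0.5028 -0.3028  0.0636] 98 [146 113  41  38  36  47 182  96  19  18  16  20  70  24   1   0   0   0
   0]
plate [[0.5393 0.1909 0.1456]
 [0.5575 0.203  0.1652]
 [0.5807 0.2085 0.1792]] 209
jar [0.532  0.0474] 182
scene skirt [ 0.5042 -0.307 ] head top [ 0.5062 -0.3051  0.062 ] 64 [133  34  28  28  30  39 144  26  15  15  14  20  51   3   0   0   0   0
   0]
plate [[0.5413 0.1906 0.1454]
 [0.5625 0.201  0.1647]
 [0.5836 0.2062 0.1774]] 118
jar [0.5346 0.0453] 90
```

The cap stands upright on the pad at (0.504, -0.306), with its head top at z 0.063, and it is released. Now going to a point behind the trough's back plate.

Call:
move_arm --pt "-1 0.0034 0.028 0.01 0 0 3.9" --pt "-1 0.0034 0.028 0.01 0 0 3.9" --pt "-1 0.0034 0.028 0 0 0 3.9" --pt "-1 0.0034 0.028 0 0 0 3.9" --pt "-1 0.0034 0.028 0 0 0 3.9" --pt "-1 0.0034 0.028 0 0 0 3.9" --pt "-1 0.0034 0.028 0 0 0 3.9" --pt "-1 0.0034 0.028 0 0 0 3.9" --pt "-1 0.0034 0.028 0 0 0 3.9" --pt "-1 0.0034 0.028 0 0 0 3.9" --pt "-1 0.0034 0.028 0 0 0 3.9" --pt "-1 0.0034 0.028 0 0 0 3.9" --pt "-1 0.0034 0.028 0 0 0 3.9" --pt "-1 0.0034 0.028 0 0 0 3.9" --pt "-1 0.0034 0.028 0 0 0 3.9" --pt "-1 0.0034 0.028 0 0 0 3.9" --pt "-1 0.0034 0.028 0 0 0 3.9" --pt "-1 0.0034 0.028 0 0 0 3.9" --pt "-1 0.0034 0.028 0 0 0 3.9" --pt "-1 0.0034 0.028 0 0 0 3.9"

```text
time_s: 15.92
tcp_pos: [0.5688, 0.2555, 0.2585]
eef_rot: [-180.0, 0.0, 79.6]
contact_force: [0.2, -0.2, 0.3]
gripper_width: 0.0005
gripper_force: 0.0
```

Call:
move_arm --pt "-1 0 0 -0.02 0 0 0" --pt "-1 0 0 -0.03 0 0 0" --pt "-1 0 0 -0.03 0 0 0" --pt "-1 0 0 -0.025 0 0 0" --pt "-1 0 0 0 0 0 0" --pt "-1 0 0 0 0 0 0"

```text
time_s: 16.68
tcp_pos: [0.5694, 0.2546, 0.1549]
eef_rot: [179.9, -0.0, 79.5]
contact_force: [-0.5, -0.1, 0.1]
gripper_width: 0.0005
gripper_force: 0.0
```

```bash
python3 - <<'E'
from h import *
s=telemetry.get_state();print(s["tcp_pos"],s["eef_rot"],s["joints"],s["contact_force"])
a=vision.capture("side");b=vision.capture("scene")
cv2.imwrite("pics/p5.png",cv2.resize(np.hstack([a["img"][130:290,180:340],b["img"][150:310,200:360]])[:,:,::-1],(800,400)))
E
```

```text
[0.56935583 0.25462922 0.15486212] [ 1.79941894e+02 -3.26035155e-02  7.94648575e+01] [ 4.20218726e+01  1.87793333e+01 -1.17586234e+01  3.05685209e-02
 -5.94008341e+01  1.27427422e+02] [-0.46570029 -0.06114137  0.13780565]
```

View pics/p5.png

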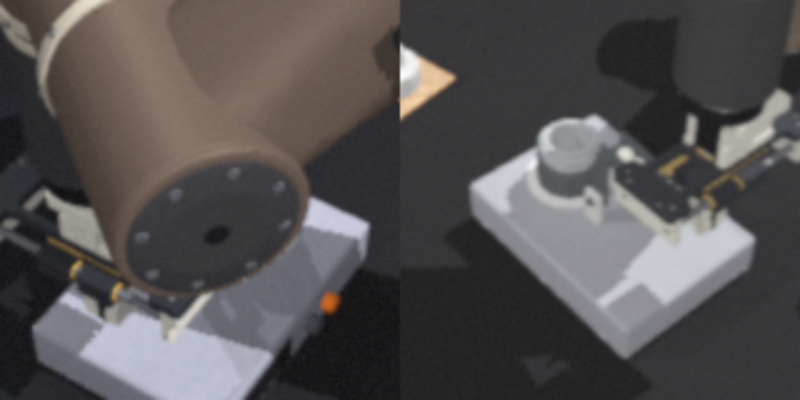

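The side view is covered by the arm. The scene view shows the gripper behind the trough at (690,200) with the open jar at (570,150). The spout is over the mouth only once it's nearly fully tipped, so I'll bring the trough to just below level slowly, then swing it over briskly. First I make contact.

Call:
move_arm --pt "-1 -0.0016 -0.0089 0.001 0 0 0" --pt "-1 -0.0016 -0.0089 0.001 0 0 0" --pt "-1 -0.0016 -0.0089 0.001 0 0 0" --pt "-1 -0.0012 -0.0069 0 0 0 0" --pt "-1 0 0 0 0 0 0" --pt "-1 0 0 0 0 0 0"

```text
time_s: 17.52
tcp_pos: [0.5628, 0.2203, 0.1569]
eef_rot: [180.0, -0.0, 79.4]
contact_force: [0.3, 1.3, -0.1]
gripper_width: 0.0003
gripper_force: 0.0
```

Call:
move_arm --pt "-1 -0.0003 -0.0015 0 0 0 0" --pt "-1 -0.0003 -0.0015 0 0 0 0" --pt "-1 0 0 0 0 0 0"

```text
time_s: 17.9
tcp_pos: [0.562, 0.2172, 0.1568]
eef_rot: [-180.0, 0.0, 79.4]
contact_force: [-0.6, -0.1, 0.0]
gripper_width: 0.0006
gripper_force: 0.0
```

Call:
move_arm --pt "-1 -0.0002 -0.001 0 0 0 0" --pt "-1 -0.0002 -0.001 0 0 0 0" --pt "-1 0 0 0 0 0 0"

```text
time_s: 18.27
tcp_pos: [0.5618, 0.2156, 0.1569]
eef_rot: [180.0, -0.0, 79.4]
contact_force: [-0.6, 1.7, 0.3]
gripper_width: 0.0005
gripper_force: 0.9
```

Call:
move_arm --pt "-1 -0.0002 -0.001 0 0 0 0" --pt "-1 -0.0002 -0.001 0 0 0 0" --pt "-1 0 0 0 0 0 0"

```text
time_s: 18.65
tcp_pos: [0.5618, 0.2147, 0.1577]
eef_rot: [179.9, -0.2, 79.4]
contact_force: [-1.5, 6.8, 2.8]
gripper_width: 0.0006
gripper_force: 3.0
```

Call:
move_arm --pt "-1 -0.0002 -0.001 0 0 0 0" --pt "-1 -0.0002 -0.001 0 0 0 0" --pt "-1 0 0 0 0 0 0"

```text
time_s: 19.02
tcp_pos: [0.5619, 0.2137, 0.1583]
eef_rot: [179.9, -0.3, 79.5]
contact_force: [-2.2, 9.7, 6.1]
gripper_width: -0.0002
gripper_force: 4.4
```

Call:
move_arm --pt "-1 0 0 0.002 0 0 0" --pt "-1 -0.0001 -0.0005 0.002 0 0 0" --pt "-1 -0.0002 -0.0008 0.001 0 0 0" --pt "-1 0 0 0 0 0 0"

```text
time_s: 19.52
tcp_pos: [0.561, 0.2101, 0.1622]
eef_rot: [180.0, -0.0, 79.4]
contact_force: [1.1, 3.4, 3.4]
gripper_width: 0.0005
gripper_force: 1.9
```

```bash
cat > th.py <<'E'
from h import *
np.set_printoptions(precision=4,suppress=True)
s=telemetry.get_state();t=s["tcp_pos"];d=np.array([.179,.984]);sh=(t[:2]-[.533,.0462])@d-.068
print("s_h corner",sh-.011,"z",t[2]-.092,"theta",np.arctan2(t[2]-.092,sh-.011)-np.arctan2(.0658,.092),s["contact_force"],t)
a=vision.capture("scene");X=cloud(a)[a["depth"]>0]
cv2.imwrite("pics/last.png",cv2.resize(a["img"][160:280,210:370][:,:,::-1],(800,600)))
E
python3 th.py
python3 - <<'E'
import numpy as np
# plan increments in TCP for the corner circle
r=np.hypot(.092,.066);a0=np.arctan2(.066,.092);d=np.array([.179,.984])
th=[.07,.30,.62,.84,.93];P=[np.array([r*np.cos(a0+t),r*np.sin(a0+t)]) for t in th]
for i in range(1,len(P)):
    e=P[i]-P[i-1];print(th[i],np.round([*(d*e[0]),e[1]],4))
E
```

```text
s_h corner 0.08727552995220943 z 0.07021955283344411 theta 0.05665713219268265 [1.0695 3.4438 3.4331] [0.561  0.2101 0.1622]
0.3 [-0.0034 -0.0185  0.018 ]
0.62 [-0.0057 -0.0313  0.0169]
0.84 [-0.0043 -0.0239  0.0054]
0.93 [-0.0018 -0.01    0.0006]
```

View pics/last.png

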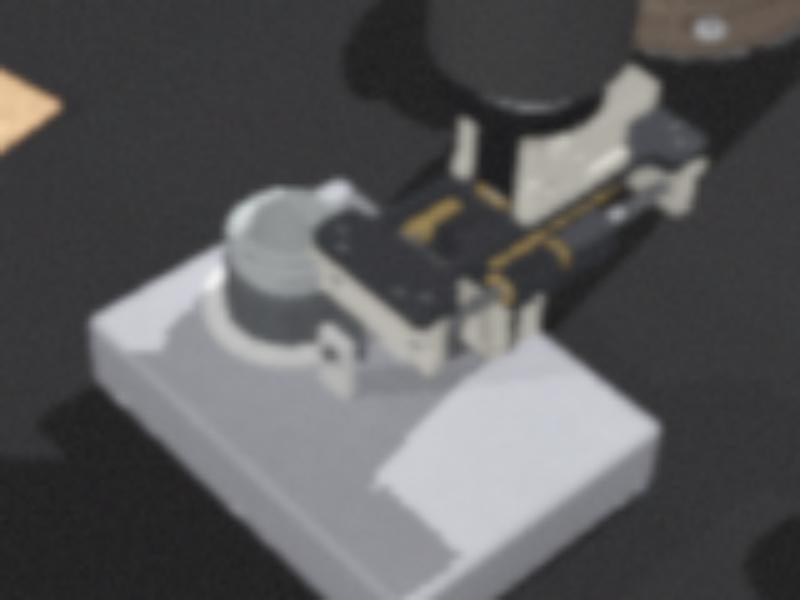

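The scene crop shows the gripper closed behind the trough at (480,310) and the jar mouth open at (285,225). The angle is about 0.06 rad, still sloping back. Now the quick swing, with a soft end.

Call:
move_arm --pt "-1 -0.0045 -0.0249 0.0231 0 0 0" --pt "-1 -0.0059 -0.0324 0.0151 0 0 0" --pt "-1 -0.0034 -0.0186 0.0035 0 0 0" --pt "-1 -0.0005 -0.0025 0 0 0 0" --pt "-1 -0.0004 -0.002 0 0 0 0" --pt "-1 -0.0004 -0.002 0 0 0 0" --pt "-1 0 0 0 0 0 0" --pt "-1 0 0 0 0 0 0"

```text
time_s: 20.58
tcp_pos: [0.5456, 0.127, 0.2045]
eef_rot: [180.0, 0.0, 79.4]
contact_force: [-3.2, 1.3, 11.7]
gripper_width: 0.0004
gripper_force: 4.6
```

```bash
python3 th.py
```

```text
s_h corner 0.002790681407885808 z 0.1124559371719567 theta 0.9251195069675563 [-3.2081  1.2992 11.7392] [0.5456 0.127  0.2045]
```

View pics/last.png

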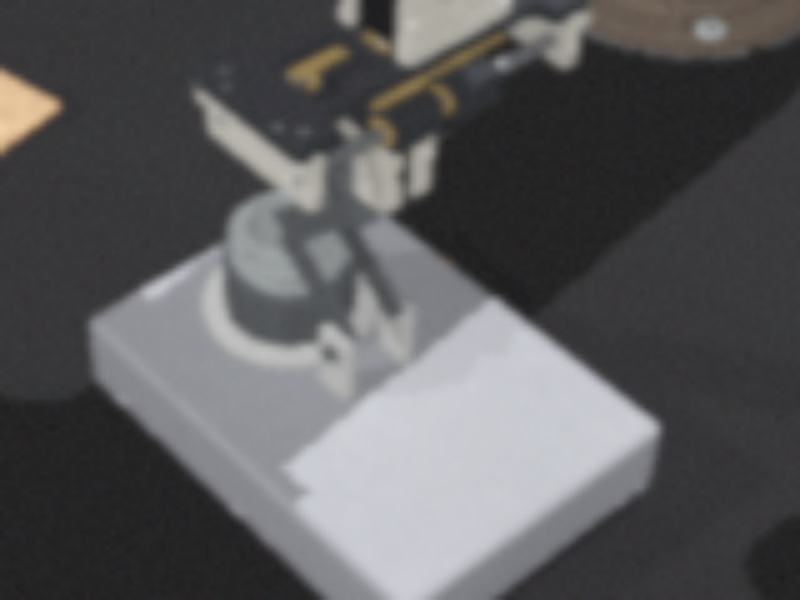

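The scene crop shows the trough fully tipped with its spout at the jar mouth, and no ball loose on the mill. I back off and check.

Call:
move_arm --pt "-1 0.0009 0.0049 0.002 0 0 0" --pt "-1 0.0036 0.0197 0.01 0 0 0" --pt "-1 0.0045 0.0246 0.03 0 0 0" --pt "-1 0.0045 0.0246 0.04 0 0 0" --pt "-1 0.0045 0.0246 0.04 0 0 0" --pt "-1 0.0045 0.0246 0.04 0 0 0" --pt "-1 0.005 0.04 0 0 0 0" --pt "-1 0.005 0.04 0 0 0 0" --pt "-1 0 0 0 0 0 0" --pt "-1 0 0 0 0 0 0"

```text
time_s: 21.88
tcp_pos: [0.5778, 0.331, 0.3649]
eef_rot: [-180.0, 0.1, 79.4]
contact_force: [-0.1, 0.3, -0.2]
gripper_width: 0.0004
gripper_force: 0.0
```

```bash
python3 - <<'E'
from h import *
np.set_printoptions(precision=4,suppress=True)
s=telemetry.get_state();print(s["time_s"],s["tcp_pos"],s["contact_force"])
T=[]
for n in("side","scene","wrist"):
    c=vision.capture(n);P=(fcloud if n=="wrist" else cloud)(c);im=c["img"];d=c["depth"]>0
    # white pixels and their places
    hsv=cv2.cvtColor(im,cv2.COLOR_RGB2HSV);w=(hsv[...,2]>170)&(hsv[...,1]<50)&d
    k=w&(np.hypot(P[...,0]-.533,P[...,1]-.046)<.028)&(P[...,2]<.12)
    print(n,"inside",k.sum(),P[k].mean(0) if k.any() else "")
    if n!="wrist":
        o=-c["R"].T@c["t"];q=c["R"]@np.array([.54,.08,.1])+c["t"];uv=(c["intrinsics"]@q)[:2]/q[2];u,v=uv.astype(int)
        T.append(cv2.resize(im[v-55:v+55,u-55:u+55],(400,400),interpolation=cv2.INTER_CUBIC))
    else: cv2.imwrite("pics/wl.png",im[:,:,::-1])
cv2.imwrite("pics/fin.png",np.hstack(T)[:,:,::-1])
E
```

```text
21.875 [0.5778 0.331  0.3649] [-0.1417  0.3311 -0.2182]
side inside 1 [0.5469 0.0236 0.1178]
scene inside 3 [0.5331 0.0204 0.1178]
wrist inside 0
```

View pics/fin.png

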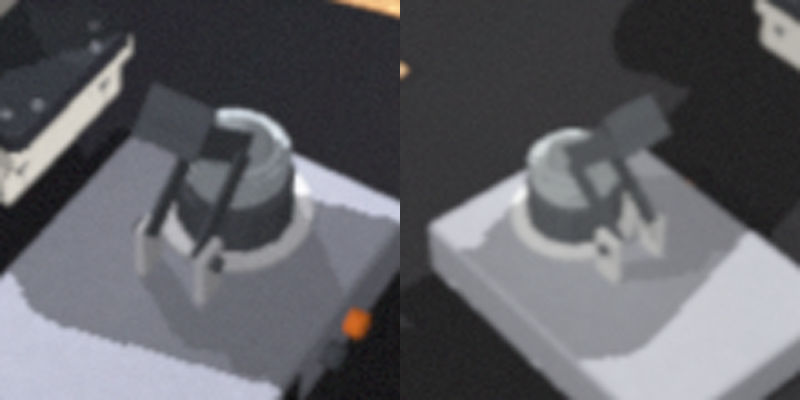

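Both crops show the trough at its stop, plate up, with no balls in it or around the jar. Next I look into the jar from above with the wrist camera, by numbers.

Call:
move_arm --pt "-1 -0.005 -0.03 0 0 0 0" --pt "-1 -0.005 -0.031 0 0 0 0" --pt "-1 -0.005 -0.031 0 0 0 0" --pt "-1 -0.005 -0.031 0 0 0 0" --pt "-1 -0.005 -0.031 0 0 0 0" --pt "-1 -0.005 -0.031 0 0 0 0" --pt "-1 -0.005 -0.031 0 0 0 0" --pt "-1 -0.005 -0.031 0 0 0 0" --pt "-1 -0.005 -0.031 0 0 0 0" --pt "-1 -0.005 -0.031 0 0 0 0" --pt "-1 -0.005 -0.031 0 0 0 0" --pt "-1 -0.005 -0.027 0 0 0 0" --pt "-1 0 0 0 0 0 0" --pt "-1 0 0 0 0 0 0"

```text
time_s: 23.78
tcp_pos: [0.5178, -0.0368, 0.3658]
eef_rot: [180.0, -0.0, 79.3]
contact_force: [0.6, 1.0, 0.2]
gripper_width: 0.0004
gripper_force: 0.0
```

```bash
python3 - <<'E'
from h import *
np.set_printoptions(precision=3,suppress=True,linewidth=200)
c=vision.capture("wrist");P=fcloud(c);im=c["img"];d=c["depth"]>0;print(-c["R"].T@c["t"])
k=d&(np.hypot(P[...,0]-.533,P[...,1]-.046)<.03)&(P[...,2]<.115)&(P[...,2]>.05)
v,u=np.nonzero(k);print(k.sum(),u.min(),u.max(),v.min(),v.max())
print(np.histogram(P[k][:,2],np.arange(.05,.12,.004)))
g=cv2.cvtColor(im,cv2.COLOR_RGB2GRAY)
w=k&(P[...,2]<.085)
# height map 3 mm cells inside the mouth, mm above bench, and brightness
for y in np.arange(.072,.018,-.004):
    row=[];rb=[]
    for x in np.arange(.507,.560,.004):
        m=w&(abs(P[...,0]-x)<.002)&(abs(P[...,1]-y)<.002)
        row.append(f"{P[m][:,2].max()*1000:3.0f}" if m.any() else "  .");rb.append(f"{g[m].mean():3.0f}" if m.any() else "  .")
    print(" ".join(row),"|"," ".join(rb))
# strays on mill top or bench
for n in("scene","side"):
    c=vision.capture(n);Q=cloud(c);g=cv2.cvtColor(c["img"],cv2.COLOR_RGB2GRAY)
    m=(c["depth"]>0)&(Q[...,2]>.007)&(Q[...,2]<.03)&(abs(Q[...,0]-.6)<.35)&(abs(Q[...,1])<.5)&(g>120)
    nn,l,st,ce=cv2.connectedComponentsWithStats(m.astype(np.uint8))
    print(n,[(st[i,4],np.round(Q[l==i].mean(0),3)) for i in range(1,nn) if st[i,4]>5])
E
```

```text
[0.53  0.035 0.524]
1082 251 297 97 130
(array([  0,   0,   9, 432,  10,  86, 252, 174,  19,  12,  15,  12,  11,  16,  13,  16,   5]), array([0.05 , 0.054, 0.058, 0.062, 0.066, 0.07 , 0.074, 0.078, 0.082, 0.086, 0.09 , 0.094, 0.098, 0.102, 0.106, 0.11 , 0.114, 0.118]))
  .   .   .   .   .   .   .   .   .   .   .   .   .   . |   .   .   .   .   .   .   .   .   .   .   .   .   .   .
  .   .   .  73  65  65  63   .   .   .   .   .   .   . |   .   .   . 161 190 189 188   .   .   .   .   .   .   .
  .  84   .  74  65  65  65  65  73  72  75   .   .   . |   . 102   . 179 194 194 193 193 192 189 186   .   .   .
 80  76   .  78  78  65  65  75  77  80  78   .   .   . | 108 147   . 201 200 191 192 185 193 214 207   .   .   .
 80  77  79  81  78  74  65  77  80  81  80  73  78   . | 132 166 183 214 195 189 192 169 190 214 183 116 118   .
 74  78  80  80  80  75  65  79  81  80  80  74  82   . | 161 161 181 190 182 181 192 169 173 191 147 164 146   .
 71  75  79  77  77  64  65  76  78  80  79  74  83   . | 178 164 155 156 165 188 190 185 157 157 149 181 146   .
 65  64  66  64  65  65  64  64 
[... 650 characters left out ...]
.
  .   .   .  72  65  65  78  70  76   .   .   .   .   . |   .   .   . 140 151 156 163 166 135   .   .   .   .   .
scene [(np.int32(129), array([ 0.523, -0.282,  0.019])), (np.int32(98), array([ 0.693, -0.305,  0.019])), (np.int32(326), array([0.617, 0.169, 0.023])), (np.int32(99), array([0.419, 0.39 , 0.019])), (np.int32(705), array([0.588, 0.456, 0.017]))]
side [(np.int32(101), array([ 0.675, -0.301,  0.019])), (np.int32(179), array([ 0.498, -0.275,  0.019])), (np.int32(15), array([0.446, 0.131, 0.022])), (np.int32(40), array([0.469, 0.255, 0.021])), (np.int32(1053), array([0.578, 0.461, 0.019])), (np.int32(160), array([0.402, 0.366, 0.019])), (np.int32(96), array([0.386, 0.41 , 0.019]))]
```

The height map shows four separate 81 mm ball tops on the 63 mm jar floor, so all four balls are inside. Handing in.

```bash
python3 -c "
from plant import workorder
print(workorder.close_job())"
```

```text
the job is handed in; nothing more can be done
None
```

The cap is unscrewed and standing head up in the middle of the cork pad, the trough is fully tipped, all four balls are in the jar, and the job was handed in after about 24 s of the 69 s allowed.

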